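# Make up a test load with slotted weights on a dial scale

### The job

Make up the test load on the blue dial scale: add slotted steel weights from the storage stand one at a time until the needle rests in the green band. Slide each one sideways on to the scale's post, under the knob, until the post is at the closed end of its slot, then lower it flat on to the platform (or the weights already there) and let go. The post may stand several millimetres off the scale's middle and the platform sinks as it is loaded, so go by feel: never push hard on the post or platform, never drop a weight on, and never press the needle into the red. Leave the spare weights on the stand and do not disturb the other things on the bench.

Things in the scene. Friction and masses are not known exactly. Their poses are not given: they have to be found in the camera images.
- scale: blue dial scale, fixed, 142 mm deep, 150 mm wide, 82 mm high; origin on the worktop under it, 80 mm behind its front edge, midway across; its x axis points from the sloping dial face (front) to the back. Round white dial with red needle, green target band and red overload band on the sloping front
- load_axis (a point): point of the scale, on top of its housing (82 mm up), where the post of the weight carrier should stand by design. The carrier was clamped on by hand: the true post axis stands up to 6 mm from here along the scale's x and up to 8 mm along its y, fixed within a run and not measured; find it by touch or sight. Sideways it is rigid. Weights can come from any side
- carrier (a joint): how far the weight carrier has sunk on its spring, m (654 N/m, well damped, stop at 0.021). Its platform's top (48 mm disc, 6 mm thick) is 112 mm above the worktop minus this. Post 8 mm diameter stands on the platform; on top a black knob 20 mm diameter, 5 mm thick, underside 46 mm above the platform. The carrier itself weighs 0.28 to 0.56 kg, so the first reading varies
- needle (a joint): needle angle in rad, grows clockwise with load from 0 (empty spring): 0.6 rad per weight, 1 rad per 5 mm that the platform sinks. Green band 2.46 to 3.24; red overload band from 3.78 to the stop at 4.2. Two or three weights are needed, depending on the first reading
- stand: storage stand, fixed: dark round base 92 mm diameter, 14 mm high, with a steel pin 6.6 mm diameter up to 76 mm above the worktop; origin at the middle of its underside. Four slotted weights are stacked flat on it round the pin, the undermost on the base; lift them off upwards
- weight_a_mid (a point): top of four like slotted steel weights, 0.2 kg: disc 54 mm diameter (53 mm across the grip), 12 mm thick, slot 11 mm wide from rim to centre (closed end rounded, 4.6 mm past the centre; mouth flares over the last 12 mm to 26 mm). Point: disc centre, half-way up; x points from the centre out of the slot's mouth, z up. Grip across the slot, closing along y
- weight_b_mid (a point): second from the top of four like slotted steel weights, 0.2 kg: disc 54 mm diameter (53 mm across the grip), 12 mm thick, slot 11 mm wide from rim to centre (closed end rounded, 4.6 mm past the centre; mouth flares over the last 12 mm to 26 mm). Point: disc centre, half-way up; x points from the centre out of the slot's mouth, z up. Grip across the slot, closing along y
- weight_c_mid (a point): third from the top of four like slotted steel weights, 0.2 kg: disc 54 mm diameter (53 mm across the grip), 12 mm thick, slot 11 mm wide from rim to centre (closed end rounded, 4.6 mm past the centre; mouth flares over the last 12 mm to 26 mm). Point: disc centre, half-way up; x points from the centre out of the slot's mouth, z up. Grip across the slot, closing along y
- weight_d_mid (a point): lowest of four like slotted steel weights, 0.2 kg: disc 54 mm diameter (53 mm across the grip), 12 mm thick, slot 11 mm wide from rim to centre (closed end rounded, 4.6 mm past the centre; mouth flares over the last 12 mm to 26 mm). Point: disc centre, half-way up; x points from the centre out of the slot's mouth, z up. Grip across the slot, closing along y
- calculator: bystander: pocket calculator 139x82x15 mm lying on the bench, origin under its middle
- stapler: bystander: red stapler 34x136x46 mm, origin under its middle
- tape_roll: bystander: tape roll 93 mm diameter, 48 mm high, origin under its middle
Not all that is in view belongs to the job. There is more than one size of the stand; the one meant has the size given above.

How it is judged:
On the way, in this order (a step that is already met when the one before it is completed fails the run):
1. a first weight sits home on the post, released, and the needle has come to rest (((horizontal distance between weight_a_mid and carrier_c0 below 0.0025 m and height (world z) of weight_a_mid between 0.09 and 0.145 m and angle between weight_a_mid's own z axis and vertical below 0.05 rad and contact force between weight_a and the fingers below 0.05 N) or (horizontal distance between weight_b_mid and carrier_c0 below 0.0025 m and height (world z) of weight_b_mid between 0.09 and 0.145 m and angle between weight_b_mid's own z axis and vertical below 0.05 rad and contact force between weight_b and the fingers below 0.05 N) or (horizontal distance between weight_c_mid and carrier_c0 below 0.0025 m and height (world z) of weight_c_mid between 0.09 and 0.145 m and angle between weight_c_mid's own z axis and vertical below 0.05 rad and contact force between weight_c and the fingers below 0.05 N) or (horizontal distance between weight_d_mid and carrier_c0 below 0.0025 m and height (world z) of weight_d_mid between 0.09 and 0.145 m and angle between weight_d_mid's own z axis and vertical below 0.05 rad and contact force between weight_d and the fingers below 0.05 N)) and velocity of joint needle between -0.3 and 0.3 rad/s), for 0.2 s.
2. a second weight sits home on the post, released, and the needle has come to rest ((((horizontal distance between weight_a_mid and carrier_c0 below 0.0025 m and height (world z) of weight_a_mid between 0.09 and 0.145 m and angle between weight_a_mid's own z axis and vertical below 0.05 rad and contact force between weight_a and the fingers below 0.05 N) and (horizontal distance between weight_b_mid and carrier_c0 below 0.0025 m and height (world z) of weight_b_mid between 0.09 and 0.145 m and angle between weight_b_mid's own z axis and vertical below 0.05 rad and contact force between weight_b and the fingers below 0.05 N)) or ((horizontal distance between weight_a_mid and carrier_c0 below 0.0025 m and height (world z) of weight_a_mid between 0.09 and 0.145 m and angle between weight_a_mid's own z axis and vertical below 0.05 rad and contact force between weight_a and the fingers below 0.05 N) and (horizontal distance between weight_c_mid and carrier_c0 below 0.0025 m and height (world z) of weight_c_mid between 0.09 and 0.145 m and angle between weight_c_mid's own z axis and vertical below 0.05 rad and contact force between weight_c and the fingers below 0.05 N)) or ((horizontal distance between weight_a_mid and carrier_c0 below 0.0025 m and height (world z) of weight_a_mid between 0.09 and 0.145 m and angle between weight_a_mid's own z axis and vertical below 0.05 rad and contact force between weight_a and the fingers below 0.05 N) and (horizontal distance between weight_d_mid and carrier_c0 below 0.0025 m and height (world z) of weight_d_mid between 0.09 and 0.145 m and angle between weight_d_mid's own z axis and vertical below 0.05 rad and contact force between weight_d and the fingers below 0.05 N)) or ((horizontal distance between weight_b_mid and carrier_c0 below 0.0025 m and height (world z) of weight_b_mid between 0.09 and 0.145 m and angle between weight_b_mid's own z axis and vertical below 0.05 rad and contact force between weight_b and the fingers below 0.05 N) and (horizontal distance between weight_c_mid and carrier_c0 below 0.0025 m and height (world z) of weight_c_mid between 0.09 and 0.145 m and angle between weight_c_mid's own z axis and vertical below 0.05 rad and contact force between weight_c and the fingers below 0.05 N)) or ((horizontal distance between weight_b_mid and carrier_c0 below 0.0025 m and height (world z) of weight_b_mid between 0.09 and 0.145 m and angle between weight_b_mid's own z axis and vertical below 0.05 rad and contact force between weight_b and the fingers below 0.05 N) and (horizontal distance between weight_d_mid and carrier_c0 below 0.0025 m and height (world z) of weight_d_mid between 0.09 and 0.145 m and angle between weight_d_mid's own z axis and vertical below 0.05 rad and contact force between weight_d and the fingers below 0.05 N)) or ((horizontal distance between weight_c_mid and carrier_c0 below 0.0025 m and height (world z) of weight_c_mid between 0.09 and 0.145 m and angle between weight_c_mid's own z axis and vertical below 0.05 rad and contact force between weight_c and the fingers below 0.05 N) and (horizontal distance between weight_d_mid and carrier_c0 below 0.0025 m and height (world z) of weight_d_mid between 0.09 and 0.145 m and angle between weight_d_mid's own z axis and vertical below 0.05 rad and contact force between weight_d and the fingers below 0.05 N))) and velocity of joint needle between -0.3 and 0.3 rad/s), for 0.2 s.
At the end, for the whole second after the job is handed in: The needle rests in the green band (2.46 to 3.24 rad); every weight is either home on the scale's post (disc centre within 2.5 mm of the post's axis, flat within 0.05 rad, below the knob) or still lies flat on the storage stand within 7 mm of its pin; all are released (value of joint needle between 2.46 and 3.24 rad and velocity of joint needle between -0.3 and 0.3 rad/s and ((horizontal distance between weight_a_mid and carrier_c0 below 0.0025 m and height (world z) of weight_a_mid between 0.09 and 0.145 m and angle between weight_a_mid's own z axis and vertical below 0.05 rad and contact force between weight_a and the fingers below 0.05 N) or (horizontal distance between weight_a_mid and stand below 0.007 m and height (world z) of weight_a_mid below 0.065 m and angle between weight_a_mid's own z axis and vertical below 0.05 rad)) and ((horizontal distance between weight_b_mid and carrier_c0 below 0.0025 m and height (world z) of weight_b_mid between 0.09 and 0.145 m and angle between weight_b_mid's own z axis and vertical below 0.05 rad and contact force between weight_b and the fingers below 0.05 N) or (horizontal distance between weight_b_mid and stand below 0.007 m and height (world z) of weight_b_mid below 0.065 m and angle between weight_b_mid's own z axis and vertical below 0.05 rad)) and ((horizontal distance between weight_c_mid and carrier_c0 below 0.0025 m and height (world z) of weight_c_mid between 0.09 and 0.145 m and angle between weight_c_mid's own z axis and vertical below 0.05 rad and contact force between weight_c and the fingers below 0.05 N) or (horizontal distance between weight_c_mid and stand below 0.007 m and height (world z) of weight_c_mid below 0.065 m and angle between weight_c_mid's own z axis and vertical below 0.05 rad)) and ((horizontal distance between weight_d_mid and carrier_c0 below 0.0025 m and height (world z) of weight_d_mid between 0.09 and 0.145 m and angle between weight_d_mid's own z axis and vertical below 0.05 rad and contact force between weight_d and the fingers below 0.05 N) or (horizontal distance between weight_d_mid and stand below 0.007 m and height (world z) of weight_d_mid below 0.065 m and angle between weight_d_mid's own z axis and vertical below 0.05 rad))); the robot touches nothing.
It fails at once if a weight is let fall on the scale (faster than 0.18 m/s, as after a fall of 2 mm with the post in its slot, not held) ((horizontal distance between weight_a_mid and carrier_c0 below 0.01 m and linear speed of weight_a above 0.18 m/s and contact force between weight_a and the fingers below 0.05 N) or (horizontal distance between weight_b_mid and carrier_c0 below 0.01 m and linear speed of weight_b above 0.18 m/s and contact force between weight_b and the fingers below 0.05 N) or (horizontal distance between weight_c_mid and carrier_c0 below 0.01 m and linear speed of weight_c above 0.18 m/s and contact force between weight_c and the fingers below 0.05 N) or (horizontal distance between weight_d_mid and carrier_c0 below 0.01 m and linear speed of weight_d above 0.18 m/s and contact force between weight_d and the fingers below 0.05 N)).
It fails at once if the post, knob or platform of the scale is loaded with more than 20 N (pushed hard, or a weight dropped on) (contact force between carrier and anything else above 20 N).
It fails at once if the needle is pressed into the red overload band (value of joint needle above 3.78 rad).
It fails at once if a bystander (calculator, stapler, tape roll) is moved more than 20 mm (distance of any of calculator, stapler, tape_roll from where it was at the start of the episode above 0.02 m).
It also fails if it takes over 72 s, if anything falls off the work surface, if the arm or the gripper's body presses on something with over 40 N, if the wrist force passes 120 N, or if a joint passes its speed limit or range.

### The arm

A 6-joint arm with a two-finger parallel gripper is mounted at the origin on a cart in front of the work surface, level with it; the furniture and walls round the work are solid. World frame = base frame: x ahead of the robot, y to its left, z up, the work surface at z = 0. Lengths are in m, angles in rad, forces in N, time in s.
With the tool pointing down it reaches from about 0.4 to 0.825 m from the base axis. Payload 7 kg.
Tool frame: the origin (TCP) lies between the finger pads; the fingertips stand 8 mm ahead of it and the grasp point (between the pads) lies 11 mm behind it (arm.finger_overhang is the distance from the TCP to the fingertips, in m); z points along the fingers, y is the line along which they close (so a half turn about z gives the same grasp; the last joint's range is limited). The gripper opens to 88 mm and grips with 3 to 60 N. Pads are 19 mm wide; open, the fingers measure 130 mm over their backs; the gripper's body (78 mm by 193 mm) begins 47 mm behind the grasp point.
Start: joints at [1.417, 0.359, 0.012, 0, -1.224, -0.288], TCP at [0.289, 0.61, 0.235] pointing down, gripper open.
Joint ranges: [-3.07, 3.07], [-1.43, 2.12], [-1.02, 1.25], [-3.03, 1.67], [-3.05, -0], [-3.03, 3.03]. Speed limits (rad/s): [2.39, 2.39, 3.01, 3.14, 3.14, 3.14].

### API

Orientations are given as [roll, pitch, yaw] about the fixed x, y, z axes, in that order (R = Rz(yaw) Ry(pitch) Rx(roll)).
In Python, from station import arm gives the robot as it stands.
- The arm moves only by the tool move_arm, never from a script. Its argument "rows" is text: rows parted by semicolons, each of 7 numbers parted by spaces: the turn, a rotation vector about the tool's x, y, z in degrees, then the shift along the tool's x, y, z in m, then the finger opening in m, from 0 to 0.0876. A call has 1 to 8 rows; each row shifts and turns the commanded pose from where the row before left it, along the tool's axes as they then stand; what a row does not reach is not made up. A row lasts 1/8 s, in which the tool goes at most 62.5 mm and 10.7 degrees, less where a joint would pass 70% of its speed; a pose out of reach is approached as far as the arm can. A call is refused whole if a number of a shift passes 0.0625 or a number of a turn 10.7, either way. A call with a gripper value outside its range is refused whole. The fingers move at their own pace and stop on an object; "squeeze" is the grip in N (left out, the last holds). Time passes only in rows, so rows that do not move let the fingers close. It gives the time, the measured TCP pose, the force, the opening and the grip force at its end, in the units of the state.
- arm.get_state(): the state, without advancing time (a new reading comes with each control period).
- arm.grab_frame(name): name is "scene" or "top" or "wrist"; returns (picture, depth): 400x640x3 uint8, blue, green, red; 400x640 float32, m along the optical axis (not along the pixel's ray), 0 where there is no reading.
- arm.camera_model(name): a dict with "mtx" (3x3 intrinsics, pixels), "k1" (the pictures are not rectified: a ray, as slopes to the right and down, at radius r is drawn at 1 + k1 r^2 times it, then the intrinsics apply), "camera_from_world" (4x4, takes a point from world to camera coordinates); the wrist camera has in their place "mount" (4x4, takes a point from camera to tool coordinates, whose origin is the TCP and whose axes are the flange's). Camera axes: x right, y down, z forward; pixel columns grow to the right and rows downward; lengths in m; the calibration is good to about 2 mm. A picture is of the moment at which its call begins: read the wrist's pose just before it. camera_model takes no time and is no camera call.
- arm.job_done(): hands the job in; it is judged then, once.
The state is a dict: "t": time; "q": joint angles; "qd": joint speeds; "joint_efforts": joint torques, N m; "eef_pos": TCP position; "ee_rot": TCP orientation; "force": force on the tool from outside, world axes, zero at the start; "moment": the same for the moment, N m; "width": finger opening in m; "gripper_force": force on a finger pad.
Only numpy, scipy, OpenCV 4.12 (cv2) and the standard library are available. Lean on these libraries where they do the work, as an engineer would, in place of code of your own. Each camera call takes 0.05 s, during which the arm holds its last target. There are 200 camera calls.

## Working session

There is one attempt and no reset: what is moved stays moved. The work goes in short steps, Python scripts to look and compute and a tool call to move; the robot and the scene stay as the last step left them, time stands still between calls to the robot, and variables do not carry over. Pictures are saved under pics/ and viewed, at most 10 in all, crops included, and the job is handed in when it is done.

Besides the shell and the picture viewer there is one more tool, called after "Call:" in YAML: its name, and indented under it one key for each argument. move_arm: Moves the arm, as the interface text tells. Its arguments: {"type":"object","properties":{"rows":{"type":"string"},"squeeze":{"type":"number"}},"required":["rows"]}

```bash
mkdir -p pics; cat > h.py <<'E'
import numpy as np, cv2
from station import arm
from scipy.spatial.transform import Rotation as R
def T_tool(s):
    T=np.eye(4); T[:3,:3]=R.from_euler('xyz',s['ee_rot']).as_matrix() if np.size(s['ee_rot'])==3 else np.array(s['ee_rot']).reshape(3,3); T[:3,3]=s['eef_pos']; return T
def cam(name,s=None):
    m=arm.camera_model(name)
    W=T_tool(s)@np.array(m['mount']) if name=='wrist' else np.linalg.inv(np.array(m['camera_from_world']))
    return np.array(m['mtx']),m['k1'],W
def rays(px,K,k1,W):
    px=np.atleast_2d(px).astype(float)
    d=np.c_[(px[:,0]-K[0,2])/K[0,0],(px[:,1]-K[1,2])/K[1,1]]
    u=d.copy()
    for _ in range(10): u=d/(1+k1*(u**2).sum(1,keepdims=True))
    return W[:3,3],np.c_[u,np.ones(len(u))]@W[:3,:3].T
def on_plane(px,z,c):
    o,d=rays(px,*c); t=(z-o[2])/d[:,2]; return o+d*t[:,None]
def pts(depth,c):
    v,u=np.nonzero(depth>0); o,d=rays(np.c_[u,v],*c); return np.c_[u,v],o+d*depth[v,u][:,None]
def proj(P,c):
    K,k1,W=c; p=(np.linalg.inv(W)@np.r_[P,1])[:3]; u=p[:2]/p[2]; u=u*(1+k1*(u@u)); return K[:2,:2]@u+K[:2,2]
E
python3 - <<'E'
from h import *
s=arm.get_state(); print(s)
for n in('scene','top','wrist'):
    im,d=arm.grab_frame(n); cv2.imwrite(f'pics/{n}0.png',im); np.save(f'pics/{n}0.npy',d)
    print(n,cam(n,s)[2].round(3).tolist(),cam(n,s)[0][0,0],cam(n,s)[1])
a=np.vstack([cv2.imread(f'pics/{n}0.png') for n in('scene','top')])
E
```

```text
{'t': 0.0, 'q': array([ 1.41707763e+00,  3.59401619e-01,  1.10454021e-02, -3.53814928e-04,
       -1.22412778e+00, -2.88088604e-01]), 'qd': array([-0.00197394, -0.00037712, -0.00096676, -0.00057832,  0.00076257,
        0.00010095]), 'joint_efforts': array([ 1.12585494e-03, -5.82714951e+01,  2.93047857e+01,  6.99664369e+00,
        6.93904716e-03, -1.66024356e-04]), 'eef_pos': array([0.28843516, 0.60972354, 0.23360665]), 'ee_rot': array([ 3.13988003e+00, -1.60648540e-04, -4.41927662e-01]), 'force': array([ 0.60583147, -0.04005004,  0.13335638]), 'moment': array([0.02290113, 0.0612796 , 0.01172444]), 'gripper_force': 0.0, 'width': 0.08769626119843713}
scene [[-0.659, -0.284, 0.697, -0.281], [-0.752, 0.272, -0.6, 0.655], [-0.019, -0.919, -0.393, 0.547], [0.0, 0.0, 0.0, 1.0]] 400.9524509538709 0.03442042189264095
top [[-0.0, -0.983, 0.182, 0.265], [-1.0, 0.0, -0.001, -0.023], [0.0, -0.182, -0.983, 1.543], [0.0, 0.0, 0.0, 1.0]] 494.44887218128747 -0.1567168839892643
wrist [[-0.426, -0.86, -0.279, 0.364], [-0.905, 0.406, 0.129, 0.574], [0.003, 0.307, -0.952, 0.384], [0.0, 0.0, 0.0, 1.0]] 310.82737451361174 -0.06206250478657196
```

View pics/top0.png

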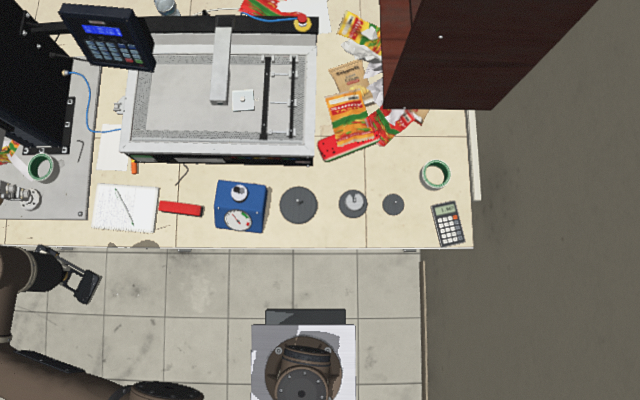

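View pics/scene0.png

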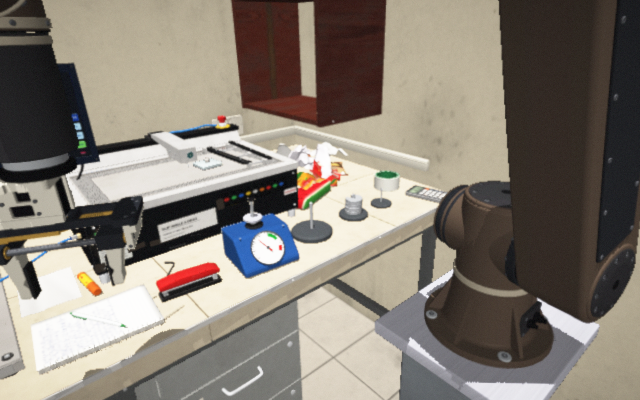

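The top view shows the blue scale at (241,207), with its dial towards the robot. The stand with weights is at (352,203), between two decoy stands at (298,205) and (393,204). The stapler is at (180,208).

```bash
python3 - <<'E'
from h import *
im=cv2.imread('pics/top0.png'); d=np.load('pics/top0.npy'); c=cam('top')
uv,P=pts(d,c)
hsv=cv2.cvtColor(im,cv2.COLOR_BGR2HSV)
X=np.full((400,640,3),np.nan); X[uv[:,1],uv[:,0]]=P
m=(hsv[...,0]>100)&(hsv[...,0]<125)&(hsv[...,1]>120); m[:170]=0; m[250:]=0;m[:,:205]=0;m[:,280:]=0
A=X[m]; print('blue n',len(A),np.nanmin(A,0),np.nanmax(A,0))
top=m&(abs(X[...,2]-.082)<.006); v,u=np.nonzero(top); r=cv2.minAreaRect(on_plane(np.c_[u,v],.082,c)[:,:2].astype(np.float32)); print('top face',r)
v,u=np.nonzero(m&(abs(X[...,2]-.082)<.006)); print(X[top].mean(0))
for n,(x0,x1) in dict(stand=(325,375),big=(275,322),small=(378,408)).items():
    mm=np.zeros((400,640),np.uint8); mm[180:232,x0:x1]=(hsv[180:232,x0:x1,2]<110)*255
    cs=max(cv2.findContours(mm,0,1)[0],key=cv2.contourArea); q=on_plane(cs[:,0],.014,c)[:,:2].astype(np.float32); print(n,cv2.minEnclosingCircle(q))
k=m.copy(); sub=np.zeros_like(k); sub[178:205,225:262]=1
B=X[sub&(X[...,2]>.14)]; print('knob',B.mean(0),len(B),B[:,2].max())
cv2.imwrite('pics/c0.png',np.hstack([cv2.resize(im[170:245,205:280],(400,400),interpolation=cv2.INTER_CUBIC),cv2.resize(im[170:245,315:390],(400,400),interpolation=cv2.INTER_CUBIC)]))
E
```

```text
blue n 1533 [0.43123073 0.11233388 0.01277902] [0.58168734 0.27309846 0.09240435]
top face ((0.529344916343689, 0.189527690410614), (0.14910539984703064, 0.08960336446762085), 83.49163055419922)
[0.52909019 0.18894848 0.08161986]
stand ((0.5204892158508301, -0.1558934450149536), 0.044490180909633636)
big ((0.5172011852264404, 0.01586085930466652), 0.05879539996385574)
small ((0.5180003643035889, -0.28231388330459595), 0.033529434353113174)
knob [0.53990722 0.19005966 0.15568783] 30 0.16230078341586673
```

View pics/c0.png

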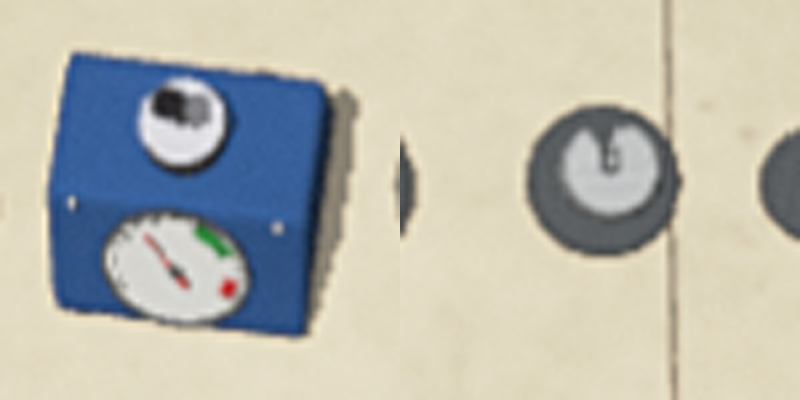

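The crop shows the dial with a red needle at the upper left, the green band at the upper right and the red band at the lower right. The stand's weights have their slots opening towards +x, away from the robot. The base radius of 44.5 mm confirms this is the right stand. I'll stop over the scale first.

Call:
move_arm:
  rows: "0 0 0 0.0462 0.0362 -0.0075 0.0876;0 0 0 0.0462 0.0362 -0.0075 0.0876;0 0 0 0.0462 0.0362 -0.0075 0.0876;0 0 0 0.0462 0.0362 -0.0075 0.0876;0 0 0 0.0462 0.0362 -0.0075 0.0876;0 0 0 0.0462 0.0362 -0.0075 0.0876;0 0 0 0.0462 0.0362 -0.0075 0.0876;0 0 0 0.0462 0.0362 -0.0075 0.0876"

```text
t: 1.15
eef_pos: [0.4993, 0.1886, 0.2949]
ee_rot: [-3.141, -0.0, -0.441]
force: [1.1, 0.8, 0.3]
width: 0.0876
gripper_force: 0.0
```

Call:
move_arm:
  rows: "0 0 10.3 0 0 0 0.0876;0 0 10.3 0 0 0 0.0876;0 0 10.3 0 0 0 0.0876;0 0 10.3 0 0 0 0.0876;0 0 10.3 0 0 0 0.0876;0 0 10.3 0 0 0 0.0876;0 0 10.3 0 0 0 0.0876;0 0 10.3 0 0 0 0.0876"

```text
t: 2.15
eef_pos: [0.4987, 0.1903, 0.2943]
ee_rot: [3.141, -0.0, -1.886]
force: [0.6, -0.3, -0.0]
width: 0.0876
gripper_force: 0.0
```

Call:
move_arm:
  rows: "0 0 10.3 0 0 0 0.0876;0 0 10.3 0 0 0 0.0876;0 0 10.3 0 0 0 0.0876;0 0 10.3 0 0 0 0.0876;0 0 10.3 0 0 0 0.0876;0 0 10.3 0 0 0 0.0876;0 0 10.3 0 0 0 0.0876;0 0 0 0 0 0 0.0876"

```text
t: 3.15
eef_pos: [0.4988, 0.1903, 0.2944]
ee_rot: [-3.141, -0.0, -3.137]
force: [0.3, -0.9, 0.4]
width: 0.0878
gripper_force: 0.0
```

```bash
python3 - <<'E'
from h import *
s=arm.get_state(); im,d=arm.grab_frame('wrist'); cv2.imwrite('pics/w1.png',im); np.save('pics/w1.npy',d); np.save('pics/w1T.npy',T_tool(s))
print(s['t'],s['eef_pos'],s['ee_rot'],s['q'],s['force'])
E
```

```text
3.15 [0.49877491 0.19027568 0.29438418] [-3.14143556e+00 -3.32199888e-04 -3.13715065e+00] [ 7.31870848e-01  9.05110652e-02 -2.01571748e-01 -1.08132876e-04
 -1.27906609e+00 -2.29819403e+00] [ 0.2528531  -0.87692814  0.35370592]
```

View pics/w1.png

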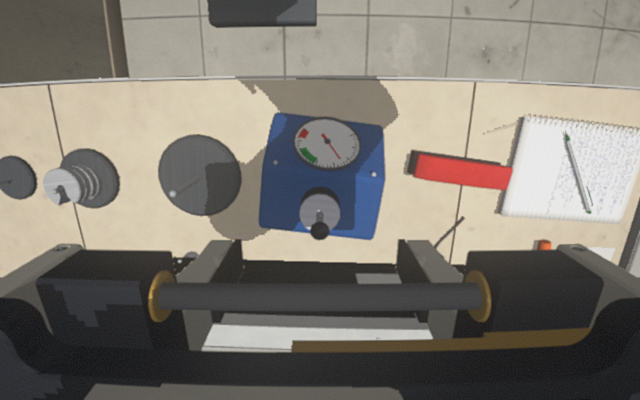

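The wrist picture shows the scale with its knob at about (319,231), the platform at about (320,212) and the dial hub at about (327,143). The weights on the stand are near (70,185). I'll measure the post, the needle and the stack.

```bash
cat > meas.py <<'E'
from h import *
def scale(im,d,c):
    uv,P=pts(d,c); X=np.full((400,640,3),np.nan); X[uv[:,1],uv[:,0]]=P
    hsv=cv2.cvtColor(im,cv2.COLOR_BGR2HSV); near=(abs(X[...,0]-.53)<.1)&(abs(X[...,1]-.19)<.1)
    return X,hsv,near
def dial(X,hsv,near,c):
    m=near&(hsv[...,1]<60)&(hsv[...,2]>120)&(X[...,2]<.085)&(X[...,2]>.02)&(X[...,0]<.515)
    cs=max(cv2.findContours(m.astype(np.uint8),0,1)[0],key=cv2.contourArea); hull=cv2.convexHull(cs)
    M=np.zeros(m.shape,np.uint8); cv2.fillConvexPoly(M,hull,1)
    A=X[(M>0)&np.isfinite(X[...,2])]; cen=np.median(A,0); w,n=np.linalg.svd(A-A.mean(0),full_matrices=False)[1:]; n=n[2]*np.sign(n[2][2])
    cen=A.mean(0)
    r=np.cross([0,0,1.],n); r/=np.linalg.norm(r); up=np.cross(n,r)   # viewer facing dial: right=r, up
    def ang(mask):
        v,u=np.nonzero(mask); o,dd=rays(np.c_[u,v],*c); t=((cen-o)@n)/(dd@n); q=o+dd*t[:,None]-cen; return q@r,q@up
    h,s_=hsv[...,0],hsv[...,1]; dm=M>0
    red=dm&((h<10)|(h>170))&(s_>110); grn=dm&(h>40)&(h<85)&(s_>90)
    return cen,n,ang(red),ang(grn),ang(dm)
E
python3 - <<'E'
from meas import *
im=cv2.imread('pics/w1.png'); d=np.load('pics/w1.npy')
m=arm.camera_model('wrist'); c=(np.array(m['mtx']),m['k1'],np.load('pics/w1T.npy')@np.array(m['mount']))
X,hsv,near=scale(im,d,c)
pl=near&(abs(X[...,2]-.105)<.012)&(hsv[...,1]<80); print('plat',np.nanmedian(X[pl],0),pl.sum())
kn=near&(X[...,2]>.145); print('knob',np.nanmedian(X[kn],0),kn.sum())
zp=np.nanmedian(X[pl][:,2])
cs=max(cv2.findContours((pl).astype(np.uint8),0,1)[0],key=cv2.contourArea); q=on_plane(cs[:,0],zp,c)[:,:2].astype(np.float32); print('plat circ',cv2.minEnclosingCircle(q))
cs=max(cv2.findContours((kn).astype(np.uint8),0,1)[0],key=cv2.contourArea); q=on_plane(cs[:,0],zp+.051,c)[:,:2].astype(np.float32); print('knob circ',cv2.minEnclosingCircle(q))
bl=near&(hsv[...,0]>100)&(hsv[...,0]<128)&(hsv[...,1]>100)&(abs(X[...,2]-.082)<.006)|pl|kn
v,u=np.nonzero(bl&(abs(X[...,2]-.082)<.006)); print('housing',cv2.minAreaRect(on_plane(np.c_[u,v],.082,c)[:,:2].astype(np.float32)))
cen,n,r,g,dm=dial(X,hsv,near,c); print('dial',cen,n,np.ptp(dm[0]),np.ptp(dm[1]))
for k,(x,y) in dict(red=r,grn=g).items():
    a=np.degrees(np.arctan2(x,y)); rad=np.hypot(x,y)*1e3
    print(k,sorted(zip(a.round().astype(int),rad.round().astype(int))))
# stand
st=(abs(X[...,0]-.52)<.07)&(abs(X[...,1]+.156)<.06)
tp=st&(abs(X[...,2]-.062)<.006)&(hsv[...,2]>0); v,u=np.nonzero(tp); print('weights top',tp.sum(),np.nanmedian(X[tp],0),cv2.minEnclosingCircle(X[tp][:,:2].astype(np.float32)))
b=st&(abs(X[...,2]-.014)<.004); print('base',np.nanmedian(X[b],0),cv2.minEnclosingCircle(X[b][:,:2].astype(np.float32)))
E
```

```text
plat [0.53743546 0.19096526 0.10406082] 1043
knob [0.47316888 0.19161566 0.37724267] 82523
plat circ ((0.5409831404685974, 0.19091340899467468), 0.02439090982079506)
knob circ ((0.8104991912841797, 0.19177724421024323), 0.4611426889896393)
housing ((0.5323745012283325, 0.19111496210098267), (0.1450580358505249, 0.08770912885665894), 83.14248657226562)
dial [0.46628983 0.1997765  0.05009935] [-0.74595044  0.0903      0.65985138] 0.0805498014787697 0.07768339296868068
red [(np.int64(97), np.int64(31)), (np.int64(98), np.int64(30)), (np.int64(98), np.int64(35)), (np.int64(99), np.int64(33)), (np.int64(99), np.int64(34)), (np.int64(100), np.int64(32)), (np.int64(101), np.int64(31)), (np.int64(101), np.int64(35)), (np.int64(101), np.int64(36)), (np.int64(102), np.int64(29)), (np.int64(102), np.int64(34)), (np.int64(103), np.int64(32)), (np.int64(103), np.int64(36)), (np.int64(104), np.int64(31)), (np.int64(104), np.int64(35)), (np.int64(105), np.int64(30)), (np.int64(105), np.int64(34)), (np.int64(106), np.int64(33)), (np.int64(107), np.int64(32)), (np.int64(107), np.int64(35)), (np.int64
[... 2734 characters left out ...]
(55), np.int64(36)), (np.int64(56), np.int64(33)), (np.int64(57), np.int64(30)), (np.int64(57), np.int64(34)), (np.int64(58), np.int64(31)), (np.int64(58), np.int64(32)), (np.int64(58), np.int64(35)), (np.int64(59), np.int64(33)), (np.int64(60), np.int64(31)), (np.int64(60), np.int64(35)), (np.int64(61), np.int64(32)), (np.int64(61), np.int64(36)), (np.int64(62), np.int64(33)), (np.int64(62), np.int64(34)), (np.int64(63), np.int64(30)), (np.int64(63), np.int64(35))]
weights top 1023 [ 0.51965869 -0.15231817  0.06168297] ((0.523959755897522, -0.15590623021125793), 0.028189219534397125)
base [ 0.51168551 -0.13716656  0.01366792] ((0.5247223973274231, -0.15541867911815643), 0.04628486558794975)
```

The post axis is at about (0.5405, 0.1907), with a platform z of 0.104. The needle reads about 1.55 rad, so two weights are needed and should give about 2.75. The stack centre is at about (0.524, -0.156). Next I'll take a close look at the stack.

Call:
move_arm:
  rows: "0 0 0 -0.0119 -0.0577 0.008 0.0876;0 0 0 -0.0119 -0.0577 0.008 0.0876;0 0 0 -0.0119 -0.0577 0.008 0.0876;0 0 0 -0.0119 -0.0577 0.008 0.0876;0 0 0 -0.0119 -0.0577 0.01 0.0876;0 0 0 -0.0119 -0.0577 0.01 0.0876;0 0 0 0 0 0 0.0876;0 0 0 0 0 0 0.0876"

```text
t: 4.2
eef_pos: [0.5713, -0.1559, 0.2423]
ee_rot: [3.141, -0.001, -3.137]
force: [-0.4, 0.2, 0.2]
width: 0.0877
gripper_force: 0.0
```

```bash
python3 - <<'E'
from meas import *
s=arm.get_state(); im,d=arm.grab_frame('wrist'); np.save('pics/w2.npy',d); c=cam('wrist',s)
print(s['t'],s['eef_pos'],s['ee_rot'],s['force'])
uv,P=pts(d,c); X=np.full((400,640,3),np.nan); X[uv[:,1],uv[:,0]]=P
tp=(abs(X[...,0]-.52)<.04)&(abs(X[...,1]+.156)<.04)&(abs(X[...,2]-.062)<.0035)
v,u=np.nonzero(tp); print(len(v))
q=on_plane(np.c_[u,v],.062,c); print('top',cv2.minEnclosingCircle(q[:,:2].astype(np.float32)), q.mean(0))
# rectify top plane z=.062, 0.2mm/px, x up, y left
x0,y0=.524,-.156; N=400
i,j=np.mgrid[0:N,0:N]; G=np.c_[(x0+(200-i)*.0002).ravel(),(y0+(200-j)*.0002).ravel()]
uvw=np.array([proj(np.r_[g,.062],c) for g in G]).astype(np.float32).reshape(N,N,2)
rc=cv2.remap(im,uvw[...,0],uvw[...,1],cv2.INTER_CUBIC); cv2.imwrite('pics/w2.png',np.hstack([rc,im[0:400,120:520]]))
E
```

```text
4.2 [ 0.57125079 -0.15585568  0.24225743] [ 3.14148976e+00 -6.57736729e-04 -3.13693153e+00] [-0.3610077   0.24472005  0.1614709 ]
1666
top ((0.5227182507514954, -0.1565874069929123), 0.027012990787625313) [ 0.51947666 -0.1569313   0.062     ]
```

View pics/w2.png

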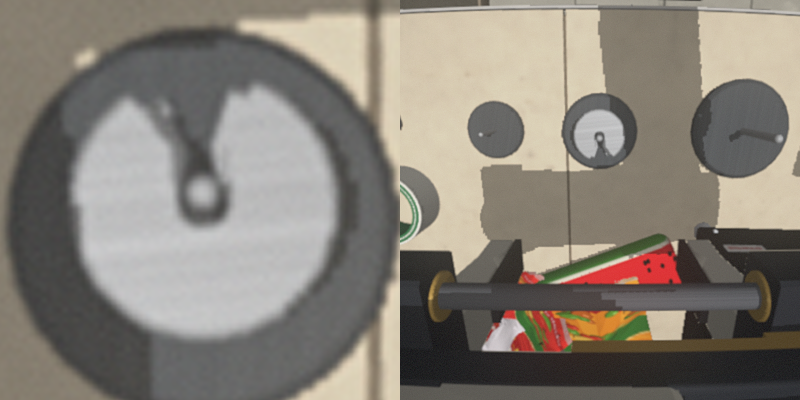

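The crop shows the pin at (203,190), the slot's closed end at (203,225) and the mouth centre near (185,92). The top weight is therefore at (0.5227, -0.1566) with a yaw of about 7.5°.

Call:
move_arm:
  rows: "0 0 0 0.0486 -0.0007 0.03 0.0876;0 0 -7.2 0 0 0.05 0.0876;0 0 0 0 0 0.05 0.0876;0 0 0 0 0 0.0318 0.0876;0 0 0 0 0 0.012 0.0876;0 0 0 0 0 0.008 0.0876;0 0 0 0 0 0 0.0876;0 0 0 0 0 0 0.0876"

```text
t: 5.25
eef_pos: [0.5237, -0.1564, 0.0619]
ee_rot: [-3.141, 0.002, -3.012]
force: [-0.5, 0.3, 0.9]
width: 0.0876
gripper_force: 0.0
```

Call:
move_arm:
  squeeze: 12
  rows: "0 0 0 0 0 0 0.064;0 0 0 0 0 0 0.06;0 0 0 0 0 0 0.056;0 0 0 0 0 0 0.045;0 0 0 0 0 0 0.045;0 0 0 0 0 0 0.045"

```text
t: 6.0
eef_pos: [0.5228, -0.1565, 0.0608]
ee_rot: [-3.142, -0.0, -3.013]
force: [-1.1, -0.3, 0.5]
width: 0.0525
gripper_force: 12.1
```

Call:
move_arm:
  squeeze: 20
  rows: "0 0 0 0 0 -0.005 0.045;0 0 0 0 0 -0.02 0.045;0 0 0 0 0 -0.045 0.045;0 0 0 0 0 -0.05 0.045;0 0 0 0 0 -0.05 0.045;0 0 7.2 0 0 0 0.045;0 0 0 0.0062 0.0579 0 0.045;0 0 0 0.0062 0.0579 0 0.045"

```text
t: 7.0
eef_pos: [0.5094, -0.04, 0.2308]
ee_rot: [3.141, -0.0, -3.141]
force: [0.9, 0.8, -2.8]
width: 0.0522
gripper_force: 20.0
```

Call:
move_arm:
  rows: "0 0 0 0.0062 0.0579 0 0.045;0 0 0 0.0062 0.0579 0 0.045;0 0 0 0.0062 0.0579 0 0.045;0 0 0 0.0062 0.0579 0 0.045;0 0 0 0 0 0.05 0.045;0 0 0 0 0 0 0.045;0 0 0 0 0 0 0.045"

```text
t: 7.88
eef_pos: [0.4851, 0.1906, 0.182]
ee_rot: [-3.141, 0.001, -3.138]
force: [-0.1, 0.4, -1.7]
width: 0.0525
gripper_force: 20.0
```

```bash
python3 - <<'E'
from meas import *
s=arm.get_state(); im,d=arm.grab_frame('wrist'); c=cam('wrist',s)
print(s['t'],s['eef_pos'],s['ee_rot'],s['force'],s['width'])
uv,P=pts(d,c); X=np.full((400,640,3),np.nan); X[uv[:,1],uv[:,0]]=P
print(proj(np.r_[s['eef_pos'][:2],s['eef_pos'][2]-.005],c),proj(np.array([.5405,.1907,.155]),c))
im2,d2=arm.grab_frame('scene')
p=proj(np.array([.5,.19,.15]),cam('scene')).astype(int); a=im2[p[1]-60:p[1]+60,p[0]-60:p[0]+60]
cv2.imwrite('pics/w3.png',np.hstack([im[:,120:520],cv2.resize(a,(400,400))]))
E
```

```text
7.875 [0.48509699 0.19058125 0.18202567] [-3.14135851e+00  8.14428981e-04 -3.13834279e+00] [-0.1036053   0.42231017 -1.70284913] 0.05249906453629208
[319.44118456 256.7690123 ] [319.23179471 313.37472475]
```

View pics/w3.png

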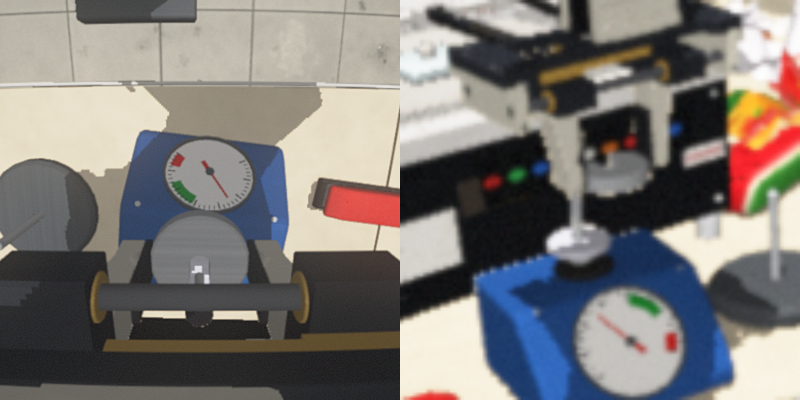

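The wrist crop shows the gripped weight at (200,255) with its slot in line with the knob at (200,318), and the dial unobstructed. I'll descend and approach the post.

Call:
move_arm:
  rows: "0 0 0 0 0 0.03 0.045;0 0 0 0 0 0.029 0.045;0 0 0 0 0 0 0.045;0 0 0 -0.015 0 0 0.045;0 0 0 -0.012 0 0 0.045;0 0 0 -0.008 0 0 0.045;0 0 0 0 0 0 0.045;0 0 0 0 0 0 0.045"

```text
t: 8.98
eef_pos: [0.5193, 0.1907, 0.1217]
ee_rot: [-3.141, -0.0, -3.139]
force: [-0.4, 0.1, -2.2]
width: 0.0525
gripper_force: 20.0
```

Call:
move_arm:
  rows: "0 0 0 -0.004 0 0 0.045;0 0 0 -0.004 0 0 0.045;0 0 0 -0.004 0 0 0.045;0 0 0 0 0 0 0.045"

```text
t: 9.48
eef_pos: [0.5318, 0.191, 0.1217]
ee_rot: [-3.142, 0.0, -3.139]
force: [0.3, 0.3, -1.6]
width: 0.0525
gripper_force: 20.0
```

Call:
move_arm:
  rows: "0 0 0 -0.003 0 0 0.045;0 0 0 -0.003 0 0 0.045;0 0 0 0 0 0 0.045"

```text
t: 9.85
eef_pos: [0.5377, 0.191, 0.1217]
ee_rot: [3.142, 0.0, -3.138]
force: [-0.2, -0.0, -1.9]
width: 0.0522
gripper_force: 20.0
```

Call:
move_arm:
  rows: "0 0 0 -0.0015 0 0 0.045;0 0 0 0 0 0 0.045"

```text
t: 10.1
eef_pos: [0.5391, 0.191, 0.1218]
ee_rot: [-3.142, 0.0, -3.138]
force: [-0.4, -0.7, -2.1]
width: 0.0525
gripper_force: 20.0
```

Call:
move_arm:
  rows: "0 0 0 -0.001 0 0 0.045;0 0 0 0 0 0 0.045"

```text
t: 10.35
eef_pos: [0.54, 0.1909, 0.1218]
ee_rot: [-3.142, -0.0, -3.138]
force: [-0.3, 0.5, -2.3]
width: 0.0525
gripper_force: 20.0
```

Call:
move_arm:
  rows: "0 0 0 -0.001 0 0 0.045;0 0 0 0 0 0 0.045"

```text
t: 10.6
eef_pos: [0.5411, 0.191, 0.1218]
ee_rot: [-3.142, 0.0, -3.138]
force: [-0.4, -0.3, -1.1]
width: 0.0523
gripper_force: 20.0
```

Call:
move_arm:
  rows: "0 0 0 -0.0008 0 0 0.045;0 0 0 0 0 0 0.045"

```text
t: 10.85
eef_pos: [0.5419, 0.191, 0.1218]
ee_rot: [-3.142, 0.0, -3.138]
force: [-0.3, -0.4, -1.8]
width: 0.0524
gripper_force: 20.0
```

Call:
move_arm:
  rows: "0 0 0 -0.0008 0 0 0.045;0 0 0 0 0 0 0.045"

```text
t: 11.1
eef_pos: [0.5421, 0.1909, 0.1215]
ee_rot: [-3.141, -0.001, -3.138]
force: [-2.6, 1.0, -2.4]
width: 0.0525
gripper_force: 20.1
```

Call:
move_arm:
  rows: "0 0 0 -0.0008 0 0 0.045;0 0 0 0 0 0 0.045"

```text
t: 11.35
eef_pos: [0.5423, 0.1908, 0.1212]
ee_rot: [-3.141, -0.002, -3.139]
force: [-5.1, 1.3, -1.5]
width: 0.0522
gripper_force: 20.1
```

Contact at x = 0.542. I'll back off slightly and lower by feel.

Call:
move_arm:
  rows: "0 0 0 0.0016 0 0 0.045;0 0 0 0 0 0.002 0.045;0 0 0 0 0 0.0015 0.045;0 0 0 0 0 0 0.045"

```text
t: 11.85
eef_pos: [0.542, 0.191, 0.1182]
ee_rot: [-3.142, 0.0, -3.138]
force: [-0.4, -0.3, -2.0]
width: 0.0525
gripper_force: 20.1
```

Call:
move_arm:
  rows: "0 0 0 0 0 0.001 0.045;0 0 0 0 0 0 0.045"

```text
t: 12.1
eef_pos: [0.542, 0.191, 0.1172]
ee_rot: [3.141, 0.0, -3.138]
force: [0.9, 0.1, -2.3]
width: 0.0522
gripper_force: 20.0
```

Call:
move_arm:
  rows: "0 0 0 0 0 0.001 0.045;0 0 0 0 0 0 0.045"

```text
t: 12.35
eef_pos: [0.5418, 0.191, 0.1162]
ee_rot: [3.142, 0.0, -3.138]
force: [-0.2, 0.3, -1.8]
width: 0.0522
gripper_force: 20.0
```

Call:
move_arm:
  rows: "0 0 0 0 0 0.001 0.045;0 0 0 0 0 0 0.045"

```text
t: 12.6
eef_pos: [0.5418, 0.191, 0.1152]
ee_rot: [-3.142, -0.0, -3.138]
force: [0.0, 0.4, -2.1]
width: 0.0524
gripper_force: 20.1
```

Call:
move_arm:
  rows: "0 0 0 0 0 0.001 0.045;0 0 0 0 0 0.001 0.045;0 0 0 0 0 0 0.045"

```text
t: 12.98
eef_pos: [0.5419, 0.191, 0.1133]
ee_rot: [3.142, 0.0, -3.138]
force: [0.0, -0.3, -1.4]
width: 0.0524
gripper_force: 20.1
```

Call:
move_arm:
  rows: "0 0 0 0 0 0.001 0.045;0 0 0 0 0 0 0.045;0 0 0 0 0 0 0.045"

```text
t: 13.35
eef_pos: [0.5418, 0.191, 0.1123]
ee_rot: [3.142, 0.0, -3.138]
force: [0.1, -0.1, -0.2]
width: 0.0523
gripper_force: 20.1
```

Call:
move_arm:
  rows: "0 0 0 0 0 0.001 0.045;0 0 0 0 0 0 0.045;0 0 0 0 0 0 0.045"

```text
t: 13.72
eef_pos: [0.5419, 0.191, 0.1113]
ee_rot: [3.142, 0.0, -3.138]
force: [-0.5, -0.7, -0.5]
width: 0.0524
gripper_force: 20.1
```

Call:
move_arm:
  rows: "0 0 0 0 0 0.001 0.045;0 0 0 0 0 0 0.045;0 0 0 0 0 0 0.045"

```text
t: 14.1
eef_pos: [0.5419, 0.191, 0.1103]
ee_rot: [3.142, 0.0, -3.138]
force: [0.1, 0.6, 1.3]
width: 0.0518
gripper_force: 20.1
```

Call:
move_arm:
  rows: "0 0 0 0 0 0 0.056;0 0 0 0 0 0 0.064;0 0 0 0 0 0 0.075;0 0 0 0 0 0 0.075"

```text
t: 14.6
eef_pos: [0.5418, 0.191, 0.1102]
ee_rot: [-3.142, -0.0, -3.138]
force: [-0.4, 0.1, 0.0]
width: 0.0737
gripper_force: 0.0
```

Call:
move_arm:
  rows: "0 0 0 0 0 -0.02 0.075;0 0 0 0 0 -0.03 0.075;0 0 0 0 0 -0.04 0.0876;0 0 0 -0.01 -0.01 -0.04 0.0876;0 0 0 0 0 0 0.0876;0 0 0 0 0 0 0.0876"

```text
t: 15.35
eef_pos: [0.5515, 0.1809, 0.2399]
ee_rot: [3.141, -0.0, -3.139]
force: [-0.2, 0.0, -1.1]
width: 0.0873
gripper_force: 0.0
```

```bash
cat > look.py <<'E'
from meas import *
import sys
s=arm.get_state(); im,d=arm.grab_frame('wrist'); c=cam('wrist',s)
print(s['t'],s['eef_pos'],s['ee_rot'][2],s['force'])
X,hsv,near=scale(im,d,c)
cen,n,r,g,dm=dial(X,hsv,near,c)
a=np.degrees(np.arctan2(*r)); rad=np.hypot(*r)*1e3; k=rad<27; print('needle px ang',np.median(a[k&(a<90)]),np.median(a[k&(a>=90)]) if (k&(a>=90)).any() else None,k.sum(),'green',np.degrees(np.arctan2(*g)).min(),np.degrees(np.arctan2(*g)).max())
zt=float(sys.argv[2])
w=(abs(X[...,0]-.54)<.035)&(abs(X[...,1]-.19)<.035)&(abs(X[...,2]-zt)<.006)&(hsv[...,1]<80)
print('n',w.sum(),'z',np.nanmedian(X[w][:,2]))
v,u=np.nonzero(w); q=on_plane(np.c_[u,v],np.nanmedian(X[w][:,2]),c)[:,:2].astype(np.float32); print('circ',cv2.minEnclosingCircle(q))
cv2.imwrite(sys.argv[1],np.hstack([cv2.resize(im[60:300,200:440],(400,400),interpolation=cv2.INTER_CUBIC)]))
E
python3 look.py pics/w4.png 0.113
```

```text
15.35 [0.5515069  0.18088849 0.23988958] -3.138832073097524 [-0.18557749  0.0398503  -1.09119033]
needle px ang -175.9526671399503 179.06565281474053 13 green 22.612477341330052 63.660031666404414
n 2018 z 0.11303049783423016
circ ((0.5412760972976685, 0.19105854630470276), 0.02723177894949913)
```

View pics/w4.png

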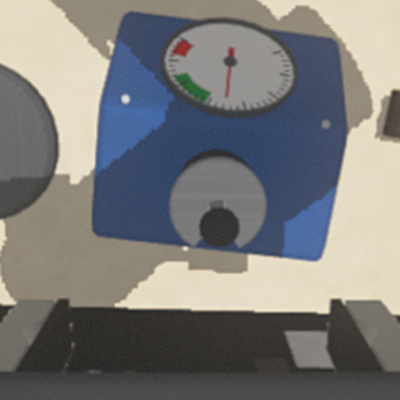

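The first weight sits flat with the post at its closed end. The needle points straight up at about 2.1 rad, so one more weight gives about 2.7. Now the second weight.

Call:
move_arm:
  rows: "0 0 0 -0.0033 -0.0562 0 0.0876;0 0 0 -0.0033 -0.0562 0 0.0876;0 0 0 -0.0033 -0.0562 0 0.0876;0 0 0 -0.0033 -0.0562 0 0.0876;0 0 0 -0.0033 -0.0562 0 0.0876;0 0 0 -0.0033 -0.0562 0 0.0876;0 0 0 0 0 0 0.0876;0 0 0 0 0 0 0.0876"

```text
t: 16.4
eef_pos: [0.5722, -0.1562, 0.2391]
ee_rot: [3.141, -0.002, -3.139]
force: [0.1, 0.0, 0.2]
width: 0.088
gripper_force: 0.0
```

```bash
python3 - <<'E'
from meas import *
s=arm.get_state(); im,d=arm.grab_frame('wrist'); c=cam('wrist',s)
print(s['t'],s['eef_pos'],s['ee_rot'])
uv,P=pts(d,c); X=np.full((400,640,3),np.nan); X[uv[:,1],uv[:,0]]=P
tp=(abs(X[...,0]-.52)<.04)&(abs(X[...,1]+.156)<.04)&(abs(X[...,2]-.05)<.0035)
v,u=np.nonzero(tp); q=on_plane(np.c_[u,v],.05,c); print(len(v),'top',cv2.minEnclosingCircle(q[:,:2].astype(np.float32)), q.mean(0))
x0,y0=.5227,-.1566; N=400
i,j=np.mgrid[0:N,0:N]; G=np.c_[(x0+(200-i)*.0002).ravel(),(y0+(200-j)*.0002).ravel()]
uvw=np.array([proj(np.r_[g,.05],c) for g in G]).astype(np.float32).reshape(N,N,2)
cv2.imwrite('pics/w5.png',cv2.remap(im,uvw[...,0],uvw[...,1],cv2.INTER_CUBIC))
E
```

```text
16.4 [ 0.57217719 -0.15616397  0.23909305] [ 3.14138686e+00 -1.95346830e-03 -3.13933259e+00]
1589 top ((0.5237733125686646, -0.15727247297763824), 0.0270382147282362) [ 0.52041928 -0.15759521  0.05      ]
```

View pics/w5.png

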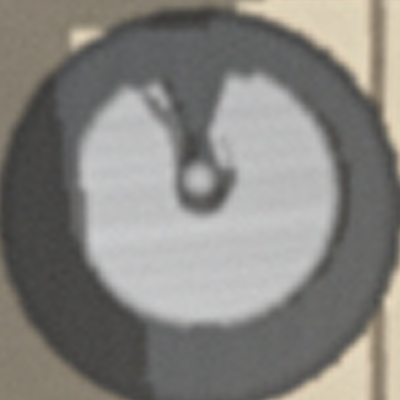

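The crop shows the second weight centred at about (203,195), with its slot yawed about 7.5°, the same as the first.

Call:
move_arm:
  rows: "0 0 0 0.0484 -0.0011 0.03 0.0876;0 0 -7.5 0 0 0.05 0.0876;0 0 0 0 0 0.05 0.0876;0 0 0 0 0 0.038 0.0876;0 0 0 0 0 0.014 0.0876;0 0 0 0 0 0.0086 0.0876;0 0 0 0 0 0 0.0876;0 0 0 0 0 0 0.0876"

```text
t: 17.45
eef_pos: [0.5252, -0.1573, 0.0509]
ee_rot: [-3.141, 0.002, -3.007]
force: [-0.2, -0.3, 1.0]
width: 0.0876
gripper_force: 0.0
```

Call:
move_arm:
  squeeze: 12
  rows: "0 0 0 0 0 0 0.064;0 0 0 0 0 0 0.06;0 0 0 0 0 0 0.056;0 0 0 0 0 0 0.045;0 0 0 0 0 0 0.045;0 0 0 0 0 0 0.045"

```text
t: 18.2
eef_pos: [0.5243, -0.1574, 0.0497]
ee_rot: [-3.142, -0.0, -3.007]
force: [-0.6, 0.6, 0.7]
width: 0.0524
gripper_force: 12.0
```

Call:
move_arm:
  squeeze: 20
  rows: "0 0 0 0 0 -0.005 0.045;0 0 0 0 0 -0.025 0.045;0 0 0 0 0 -0.05 0.045;0 0 0 0 0 -0.05 0.045;0 0 0 0 0 -0.05 0.045;0 0 7.5 0 0 0 0.045;0 0 0 0.0063 0.0581 0 0.045;0 0 0 0.0063 0.0581 0 0.045"

```text
t: 19.2
eef_pos: [0.5107, -0.0405, 0.2296]
ee_rot: [3.141, -0.0, -3.141]
force: [0.7, 0.6, -2.1]
width: 0.0523
gripper_force: 20.0
```

Call:
move_arm:
  rows: "0 0 0 0.0063 0.0581 0 0.045;0 0 0 0.0063 0.0581 0 0.045;0 0 0 0.0063 0.0581 0 0.045;0 0 0 0.0063 0.0581 0 0.045;0 0 0 0 0 0.05 0.045;0 0 0 0 0 0 0.045;0 0 0 0 0 0 0.045"

```text
t: 20.08
eef_pos: [0.486, 0.1909, 0.1809]
ee_rot: [-3.141, 0.001, -3.138]
force: [0.1, 0.0, -1.6]
width: 0.0524
gripper_force: 20.0
```

Call:
move_arm:
  rows: "0 0 0 0 0 0.03 0.045;0 0 0 0 0 0.02 0.045;0 0 0 0 0 0 0.045;0 0 0 0 0 0 0.045"

```text
t: 20.58
eef_pos: [0.4866, 0.1913, 0.1316]
ee_rot: [3.14, 0.002, -3.139]
force: [-0.1, 0.1, -2.0]
width: 0.0524
gripper_force: 20.0
```

Call:
move_arm:
  rows: "0 0 0 -0.015 0 0 0.045;0 0 0 -0.012 0 0 0.045;0 0 0 -0.007 0 0 0.045;0 0 0 0 0 0 0.045;0 0 0 -0.004 0 0 0.045;0 0 0 -0.004 0 0 0.045;0 0 0 -0.003 0 0 0.045;0 0 0 0 0 0 0.045"

```text
t: 21.58
eef_pos: [0.5305, 0.1912, 0.1296]
ee_rot: [-3.142, -0.0, -3.138]
force: [0.5, 1.3, -1.0]
width: 0.052
gripper_force: 20.0
```

Call:
move_arm:
  rows: "0 0 0 -0.003 0 0 0.045;0 0 0 -0.003 0 0 0.045;0 0 0 0 0 0 0.045"

```text
t: 21.95
eef_pos: [0.5366, 0.1913, 0.1296]
ee_rot: [3.142, 0.0, -3.138]
force: [-0.6, -0.8, -2.5]
width: 0.0522
gripper_force: 20.0
```

Call:
move_arm:
  rows: "0 0 0 -0.0015 0 0 0.045;0 0 0 0 0 0 0.045"

```text
t: 22.2
eef_pos: [0.538, 0.1913, 0.1296]
ee_rot: [-3.142, 0.0, -3.138]
force: [-0.2, -0.8, -1.8]
width: 0.0524
gripper_force: 20.0
```

Call:
move_arm:
  rows: "0 0 0 -0.001 0 0 0.045;0 0 0 0 0 0 0.045"

```text
t: 22.45
eef_pos: [0.5389, 0.1913, 0.1297]
ee_rot: [3.142, 0.0, -3.138]
force: [0.0, -0.6, -2.4]
width: 0.0522
gripper_force: 20.0
```

Call:
move_arm:
  rows: "0 0 0 -0.001 0 0 0.045;0 0 0 0 0 0 0.045"

```text
t: 22.7
eef_pos: [0.54, 0.1913, 0.1297]
ee_rot: [3.142, 0.0, -3.138]
force: [1.4, 0.3, -2.6]
width: 0.0523
gripper_force: 20.0
```

Call:
move_arm:
  rows: "0 0 0 -0.001 0 0 0.045;0 0 0 0 0 0 0.045"

```text
t: 22.95
eef_pos: [0.541, 0.1913, 0.1296]
ee_rot: [-3.142, -0.0, -3.138]
force: [-0.2, -0.6, -1.7]
width: 0.0522
gripper_force: 20.0
```

Call:
move_arm:
  rows: "0 0 0 -0.0008 0 0 0.045;0 0 0 0 0 0 0.045"

```text
t: 23.2
eef_pos: [0.5418, 0.1913, 0.1297]
ee_rot: [3.142, 0.0, -3.138]
force: [-0.2, 0.2, -1.9]
width: 0.0527
gripper_force: 20.0
```

Call:
move_arm:
  rows: "0 0 0 -0.0008 0 0 0.045;0 0 0 0 0 0 0.045"

```text
t: 23.45
eef_pos: [0.5424, 0.1913, 0.1296]
ee_rot: [-3.142, -0.0, -3.138]
force: [-1.1, -0.4, -1.9]
width: 0.0525
gripper_force: 20.0
```

Call:
move_arm:
  rows: "0 0 0 -0.0008 0 0 0.045;0 0 0 0 0 0 0.045"

```text
t: 23.7
eef_pos: [0.5426, 0.1912, 0.1293]
ee_rot: [-3.141, -0.001, -3.139]
force: [-3.0, 0.9, -1.7]
width: 0.0521
gripper_force: 20.0
```

Contact at 0.5424. I'll back off and lower.

Call:
move_arm:
  rows: "0 0 0 0.001 0 0 0.045;0 0 0 0 0 0.0015 0.045;0 0 0 0 0 0.0015 0.045;0 0 0 0 0 0 0.045"

```text
t: 24.2
eef_pos: [0.5425, 0.1913, 0.1266]
ee_rot: [-3.142, 0.0, -3.138]
force: [-0.8, -0.1, -1.3]
width: 0.0521
gripper_force: 20.0
```

Call:
move_arm:
  rows: "0 0 0 0 0 0.001 0.045;0 0 0 0 0 0.001 0.045;0 0 0 0 0 0 0.045"

```text
t: 24.58
eef_pos: [0.5424, 0.1914, 0.1246]
ee_rot: [3.142, 0.0, -3.138]
force: [-0.2, 0.5, -1.2]
width: 0.0522
gripper_force: 20.0
```

Call:
move_arm:
  rows: "0 0 0 0 0 0.001 0.045;0 0 0 0 0 0.001 0.045;0 0 0 0 0 0 0.045"

```text
t: 24.95
eef_pos: [0.5424, 0.1913, 0.1227]
ee_rot: [3.142, 0.0, -3.138]
force: [-0.9, -1.1, 0.3]
width: 0.0522
gripper_force: 20.0
```

Call:
move_arm:
  rows: "0 0 0 0 0 0.001 0.045;0 0 0 0 0 0 0.045;0 0 0 0 0 0 0.045"

```text
t: 25.32
eef_pos: [0.5424, 0.1913, 0.1218]
ee_rot: [3.142, 0.0, -3.138]
force: [-0.9, -0.9, -0.0]
width: 0.0525
gripper_force: 20.0
```

Call:
move_arm:
  rows: "0 0 0 0 0 0.001 0.045;0 0 0 0 0 0 0.045;0 0 0 0 0 0 0.045"

```text
t: 25.7
eef_pos: [0.5424, 0.1914, 0.1208]
ee_rot: [3.141, 0.0, -3.138]
force: [-0.5, -0.5, -0.2]
width: 0.0518
gripper_force: 20.0
```

Call:
move_arm:
  rows: "0 0 0 0 0 0.0008 0.045;0 0 0 0 0 0 0.045;0 0 0 0 0 0 0.045"

```text
t: 26.08
eef_pos: [0.5424, 0.1913, 0.12]
ee_rot: [3.141, 0.0, -3.138]
force: [0.2, 0.2, 1.2]
width: 0.052
gripper_force: 20.0
```

Call:
move_arm:
  rows: "0 0 0 0 0 0 0.056;0 0 0 0 0 0 0.064;0 0 0 0 0 0 0.075;0 0 0 0 0 0 0.075;0 0 0 0 0 0 0.075"

```text
t: 26.7
eef_pos: [0.5423, 0.1913, 0.1198]
ee_rot: [-3.142, -0.0, -3.138]
force: [0.8, -0.6, -0.5]
width: 0.0751
gripper_force: 0.0
```

Call:
move_arm:
  rows: "0 0 0 0 0 -0.02 0.075;0 0 0 0 0 -0.03 0.075;0 0 0 0 0 -0.04 0.0876;0 0 0 -0.01 -0.01 -0.03 0.0876;0 0 0 0 0 0 0.0876;0 0 0 0 0 0 0.0876"

```text
t: 27.45
eef_pos: [0.5519, 0.1812, 0.2393]
ee_rot: [3.142, -0.001, -3.139]
force: [-0.7, 0.5, -0.2]
width: 0.0875
gripper_force: 0.0
```

```bash
python3 look.py pics/w6.png 0.122
```

```text
27.45 [0.55187742 0.18118396 0.23927898] -3.1387943140305596 [-0.66598736  0.4562391  -0.2465625 ]
needle px ang -150.47066312667334 None 18 green 22.36607531144151 63.6532536771649
n 2123 z 0.12193787664368666
circ ((0.5413557887077332, 0.19131411612033844), 0.027306152507662773)
```

View pics/w6.png

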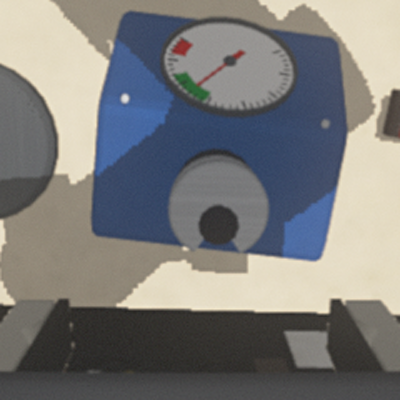

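The needle now points into the green band at (195,85), and both weights are stacked home on the post. Handing in.

```bash
python3 -c "
from station import arm
print(arm.job_done())"
```

```text
the job is handed in; nothing more can be done
None
```

I put two weights home on the scale's post and released them; the needle rests in the green band at about 2.7 rad, the two spare weights are still on the stand, and the job was handed in at about 27.5 s (no verdict was returned).

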